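# Open the child-resistant bottle of wood hardener on the joiner's bench

### The job

Three finish bottles stand on the joiner's bench; undo the cap of the one that is both amber and red-capped. Its cap is child-resistant: grip it, press it fully down and keep it pressed while you turn it anticlockwise (seen from above) until the orange tab under the cap has come round to its stop, then let go so the cap springs back up. Leave that bottle standing upright about where it was, and leave the other two bottles alone.

Things in the scene. Friction and masses are not known exactly. Their poses are not given: they have to be found in the camera images.
- cap_top (a point): Centre of the top face of the amber bottle's red cap, z up, 198 mm above the bench. Cap: ribbed cylinder, 50 mm wide, 38 mm tall, grip at any yaw. Sprung: 8 mm of travel, 10 to 14 N at the bottom; held 5 mm down (7 N) or lower its teeth catch the collar within 0.4 rad of turn and carry it round; unpressed it only spins. Turn it 1.4 rad in one grasp. Bottle: round, loose, 0.75 kg, 84 mm wide.
- collar (a joint): Turn of the orange screw collar under the red cap (44 mm wide, 140 to 148 mm above the bench, its orange tab reaching 35 mm from the axis), rad, anticlockwise from above positive: 0 is tight, 1.0 (57 degrees) undone, the tab then at the small black pin on the bottle's shoulder. Starts between 0 and 0.1; stays where it is left.
- amber_black: Bystander, loose: same bottle, amber, with a black cap. Same sizes: 84 mm in diameter, 198 mm tall. Origin at the centre of its underside, z up.
- white_red: Bystander, loose: same bottle shape in white with a red cap. Same sizes: 84 mm in diameter, 198 mm tall. Origin at the centre of its underside, z up.
Things that resemble listed ones, but are neither listed nor needed, are in the scene too. Leave any blue look-alike of the part that bears cap_top alone.

How it is judged:
By the outcome, as a careful person would: the job done as asked, in the order asked, and still so for the second after the job is handed in, with the robot touching nothing.
It also fails if it takes over 35 s, if anything falls off the work surface, if the arm or the gripper's body presses on something with over 40 N, if the wrist force passes 120 N, or if a joint passes its speed limit or range.

### The arm

A 7-joint arm with a two-finger parallel gripper is mounted at the origin on the work surface. World frame = base frame: x ahead of the robot, y to its left, z up, the work surface at z = 0. Lengths are in m, angles in rad, forces in N, time in s.
With the tool pointing down it reaches from about 0.4 to 0.85 m from the base axis. Payload 10.4 kg.
Tool frame: the origin (TCP) lies between the finger pads; the fingertips stand 19 mm ahead of it and the grasp point (between the pads) is the TCP; z points along the fingers, y is the direction in which the jaws open and shut (so a half turn about z gives the same grasp; the last joint's range is limited). The gripper opens to 85 mm and grips with 20 to 120 N. Pads are 22 mm wide; open, the fingers measure 114 mm over their backs; the gripper's body (76 mm by 85 mm) begins 54 mm behind the grasp point. The pads swing forward as they close: fully open they stand 13 mm farther back than shut.
Start: joints at [-1.288, 0.332, -0.065, 1.46, 0.022, 1.35, -0.088], TCP at [0.188, 0.596, 0.25] pointing down, gripper open.
Joint ranges: [-2.6, 2.6], [-0.5, 2.12], [-1.47, 1.34], [0.16, 2.42], [-1.27, 4.41], [0.06, 2.06], [-2.6, 2.6]. Speed limits (rad/s): [2.22, 2.22, 2.79, 2.79, 3.14, 3.14, 3.14].

### API

Orientations are given as a unit quaternion [x, y, z, w].
In Python, from station import arm gives the robot as it stands.
- The arm moves only by the tool drive_tool, never from a script. Its argument "rows" is text: rows parted by semicolons, each of 6 numbers parted by spaces: the shift along the tool's x, y, z in cm, then the turn, a rotation vector about the tool's x, y, z in rad. In form: tx ty tz rx ry rz; .... A call has 1 to 20 rows; each row shifts and turns the pose as measured when the row begins, along the tool's axes as they then stand; what a row does not reach is not made up. A row lasts 1/12 s, in which the tool goes at most 41.7 mm and 7.16 degrees, less where a joint would pass 70% of its speed; a pose out of reach is approached as far as the arm can. A call with a gripper value outside its range is refused whole. "fingers" is the opening, from 0 (shut) to 1 (fully open), set as the call begins (left out, the last holds). The fingers move at their own pace and stop on an object; the grip force is fixed at half the most. Time passes only in rows, so rows that do not move let the fingers close. It gives the time, the measured TCP pose, the force and the opening at its end, in the units of the state.
- arm.get_state(): the state, without advancing time (a new reading comes with each control period).
- arm.read_camera(name): name is "scene" or "top" or "wrist"; returns (picture, depth): 384x512x3 uint8, red, green, blue; 384x512 float32, m along the optical axis (not along the pixel's ray), 0 where there is no reading.
- arm.get_calibration(name): a dict with "vfov" (degrees; the focal length in pixels is half the picture's height over the tangent of half this angle, whatever the lens; pixels are square), "cx", "cy" (the principal point, pixels), "rvec" (rotation vector, rad) and "tvec" (3), from world to camera coordinates, as OpenCV has them; the wrist camera has in their place "hand_eye" (4x4, takes a point from camera to tool coordinates, whose origin is the TCP and whose axes are the flange's). Camera axes: x right, y down, z forward; pixel columns grow to the right and rows downward; lengths in m; the calibration is good to about 2 mm. A picture is of the moment at which its call begins: read the wrist's pose just before it. get_calibration takes no time and is no camera call.
- arm.close_job(): hands the job in, once; it reports no verdict.
Trained networks look in the newest picture that a camera, given by its name, has taken for a name from the list of things; names that differ only in an ending like _2 or _b are one class to them, and where a whole thing is asked for, a point or a joint stands for the part that bears it (a point fixed in the world has none). Each returns a list of dicts, best first, with "confidence" (0 to 1); they miss things now and then, are a little off and sometimes report something else, mostly with a low value. They report only what shows in the picture. A call takes as long as a camera call. They do not tell look-alikes from the thing itself.
- arm.search_frame(camera, thing): "xyz" ([x, y, z] in m, in world coordinates, good to about 4 mm: the middle of the surface that is visible of it).
- arm.regions_of(camera, thing): "region" (384x512 bool, what is visible of it).
- arm.tip_of(camera, thing): "xyz" ([x, y, z] in m, in world coordinates, good to about 4 mm: a listed point, or the origin of a listed thing).
The state is a dict: "time": time; "joint_pos": joint angles; "joint_velocities": joint speeds; "effort": joint torques, N m; "eef_pos": TCP position; "ee_rot": TCP orientation; "ft_force": force on the tool from outside, world axes, zero at the start; "ft_torque": the same for the moment, N m; "opening": finger opening in m.
Only numpy, scipy, OpenCV 4.12 (cv2) and the standard library are available. Lean on these libraries where they do the work, as an engineer would, in place of code of your own. Each camera call takes 0.05 s, during which the arm holds its last target.

## Working session

There is one attempt and no reset: what is moved stays moved. The work goes in short steps, Python scripts to look and compute and a tool call to move; the robot and the scene stay as the last step left them, time stands still between calls to the robot, and variables do not carry over. Pictures are saved under pics/ and viewed, and the job is handed in when it is done.

Besides the shell and the picture viewer there is one more tool, called after "Call:" as a command line: name --argument value ..., lists and objects as JSON in quotes. drive_tool: Moves the arm, as the interface text tells. Its arguments: {"type":"object","properties":{"rows":{"type":"string"},"fingers":{"type":"number"}},"required":["rows"]}

```bash
mkdir -p pics; cat > h.py <<'E'
import numpy as np, cv2
from station import arm
from scipy.spatial.transform import Rotation as R
def save(n,p): cv2.imwrite('pics/'+n,cv2.cvtColor(p,cv2.COLOR_RGB2BGR))
def cam(name):
    c=arm.get_calibration(name); f=192/np.tan(np.radians(c['vfov'])/2)
    if 'hand_eye' in c:
        s=arm.get_state();T=np.eye(4);T[:3,:3]=R.from_quat(s['ee_rot']).as_matrix();T[:3,3]=s['eef_pos'];T=T@np.array(c['hand_eye'])
    else:
        W=np.eye(4);W[:3,:3]=R.from_rotvec(np.ravel(c['rvec'])).as_matrix();W[:3,3]=np.ravel(c['tvec']);T=np.linalg.inv(W)
    return c,f,T
def world(name,depth):
    c,f,T=cam(name); v,u=np.mgrid[:384,:512]
    P=np.stack([(u-c['cx'])/f*depth,(v-c['cy'])/f*depth,depth],-1)
    return P@T[:3,:3].T+T[:3,3]
def proj(name,p):
    c,f,T=cam(name); q=np.linalg.inv(T)@np.append(p,1); return q[0]/q[2]*f+c['cx'],q[1]/q[2]*f+c['cy']
E
python3 - <<'E'
from h import *
s=arm.get_state()
print({k:np.round(v,3) for k,v in s.items()})
for n in ['scene','top']:
    p,d=arm.read_camera(n); save(n+'1.png',p); np.save(n+'1.npy',d)
    for t in ['cap_top','amber_black','white_red']:
        for r in arm.tip_of(n,t): x=r['xyz']; print(n,t,round(r['confidence'],2),np.round(x,3),np.round(proj(n,x)))
E
```

```text
{'time': np.float64(0.0), 'joint_pos': array([-1.288,  0.333, -0.065,  1.461,  0.022,  1.35 , -0.089]), 'joint_velocities': array([ 0.001, -0.   , -0.001, -0.001, -0.001, -0.   ,  0.   ]), 'effort': array([-1.0000e-03, -6.2545e+01,  4.9000e-02, -3.9161e+01,  1.6000e-02,
        1.0000e-02, -0.0000e+00]), 'eef_pos': array([0.188, 0.596, 0.25 ]), 'ee_rot': array([ 0.152,  0.988, -0.001, -0.   ]), 'ft_force': array([-0.952, -0.388,  0.904]), 'ft_torque': array([ 0.031,  0.017, -0.027]), 'opening': np.float64(0.085)}
scene cap_top 0.94 [ 0.408 -0.037  0.199] [271. 132.]
scene cap_top 0.91 [ 0.701 -0.064  0.195] [165. 217.]
scene cap_top 0.88 [ 0.546 -0.024  0.197] [234. 175.]
scene cap_top 0.58 [0.385 0.088 0.199] [325. 154.]
scene amber_black 0.76 [ 0.511 -0.233  0.003] [184. 170.]
scene white_red 0.96 [ 0.608  0.207 -0.   ] [299. 303.]
top cap_top 0.98 [ 0.545 -0.022  0.193] [272. 181.]
top cap_top 0.96 [ 0.403 -0.035  0.199] [277. 248.]
top cap_top 0.71 [0.389 0.093 0.2  ] [217. 253.]
top cap_top 0.69 [ 0.702 -0.066  0.201] [294. 108.]
top amber_black 0.74 [ 0.517 -0.236 -0.001] [348. 197.]
top white_red 0.7 [0.607 0.213 0.004] [182. 160.]
```

View pics/scene1.png

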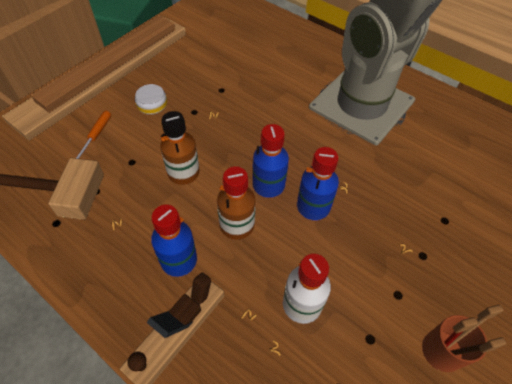

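View pics/top1.png

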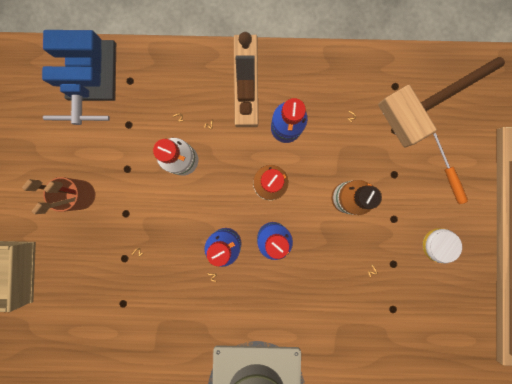

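```bash
python3 - <<'E'
from h import *
for n in ['scene','top']:
    p=cv2.cvtColor(cv2.imread(f'pics/{n}1.png'),cv2.COLOR_BGR2RGB); d=np.load(n+'1.npy'); W=world(n,d)
    h=cv2.cvtColor(p,cv2.COLOR_RGB2HSV)
    near=np.hypot(W[...,0]-.546,W[...,1]+.024)<.045
    red=((h[...,0]<6)|(h[...,0]>174))&(h[...,1]>150)&near&(W[...,2]>.15)
    top=near&(W[...,2]>.192)
    Q=W[top]; print(n,red.sum(),top.sum(),Q.min(0).round(4),Q.max(0).round(4),cv2.minEnclosingCircle(Q[:,:2].astype(np.float32)),np.median(Q[:,2]))
    org=(h[...,0]>8)&(h[...,0]<20)&(h[...,1]>180)&(h[...,2]>180)&near; print('orange',W[org].mean(0) if org.any() else None,org.sum())
    u,v=map(int,proj(n,[.546,-.024,.15])); c=p[v-50:v+60,u-60:u+60]; save(n+'crop.png',cv2.resize(c,None,fx=5,fy=5,interpolation=2))
W=world('top',np.load('top1.npy')); print('pot',W[170:220,20:90].reshape(-1,3)[np.argmax(W[170:220,20:90,2])],np.median(W[180:205,50:75].reshape(-1,3),0))
E
python3 -c "
import cv2,numpy as np
a=cv2.imread('pics/scenecrop.png');b=cv2.imread('pics/topcrop.png');cv2.imwrite('pics/crop2.png',cv2.resize(np.hstack([a,b]),(800,367)))"
```

```text
scene 563 427 [ 0.523  -0.0464  0.1921] [0.5717 0.0033 0.2027] ((0.5465044379234314, -0.0218177679926157), 0.025624915957450867) 0.19938796451127916
orange None 0
top 380 427 [ 0.5214 -0.0461  0.192 ] [0.5707 0.0017 0.2036] ((0.546468198299408, -0.02248399332165718), 0.025569453835487366) 0.1992114584968978
orange [ 0.55982056 -0.04443497  0.14514606] 7
pot [0.50579116 0.0144904  0.95917943] [0.51282841 0.49344079 0.0726096 ]
```

View pics/crop2.png

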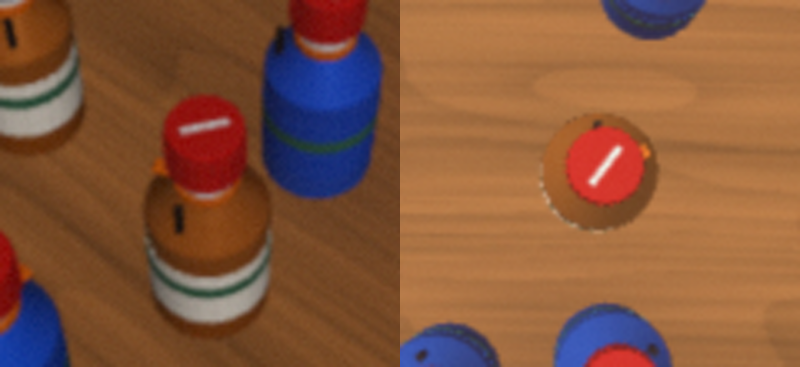

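Red-capped candidates (scene px): blue bottles at (271,132), (325,154) and (165,217), the white one at (313,270), and an amber one at (234,175). The black-capped amber one is at (174,125). Only (234,175) is both amber and red-capped, and the crop confirms it. Cap centre is about (0.5465, −0.022, 0.199), which matches the given 198 mm height and 50 mm width.

Call:
drive_tool --rows "0 0 -3 0 0 0; 0 0 -3 0 0 0; -2.5 -2.3 0 0 0 0; -2.5 -2.3 0 0 0 0; -2.5 -2.3 0 0 0 0; -2.5 -2.3 0 0 0 0; -2.5 -2.3 0 0 0 0; -2.5 -2.3 0 0 0 0; -2.5 -2.3 0 0 0 0; -2.5 -2.3 0 0 0 0; -2.5 -2.3 0 0 0 0; -2.5 -2.3 0 0 0 0; -2.5 -2.3 0 0 0 0; -2.5 -2.3 0 0 0 0; -2.5 -2.3 0 0 0 0; -2.5 -2.3 0 0 0 0" --fingers 1

```text
time: 1.73
eef_pos: [0.4302, 0.1711, 0.3121]
ee_rot: [0.146, 0.989, 0.003, -0.001]
ft_force: [0.2, 0.3, 0.1]
opening: 0.0854
```

```bash
cat > st.py <<'E'
from h import *
s=arm.get_state(); M=R.from_quat(s['ee_rot']).as_matrix()
print('t',s['time'],'q',s['joint_pos'].round(3),'p',s['eef_pos'].round(4),'F',s['ft_force'].round(1),'M',s['ft_torque'].round(2),'open',round(float(s['opening']),4))
print('toolx',M[:,0].round(3),'z',M[:,2].round(3),'err_rotvec',R.from_matrix(M).as_rotvec().round(3))
d=M.T@(np.array([.5465,-.022,.182])-s['eef_pos']); print('to grasp cm (tool)',(d*100).round(2))
# tilt fix rotvec in tool frame
t=M.T@np.array([0,0,-1]); print('tilt fix',np.cross([0,0,1],t).round(4))
E
python3 st.py
```

```text
t 1.7333 q [-0.817 -0.077  0.326  1.785  0.02   1.428  0.784] p [0.4302 0.1711 0.3121] F [0.2 0.3 0.1] M [ 0.04 -0.06  0.01] open 0.0854
toolx [-0.958  0.288  0.002] z [-0.001  0.005 -1.   ] err_rotvec [-0.457 -3.107 -0.008]
to grasp cm (tool) [-16.73 -15.2   12.9 ]
tilt fix [ 0.005  -0.0021  0.    ]
```

Call:
drive_tool --rows "-2.3 -2.1 0 0 0 0; -2.3 -2.1 0 0 0 0; -2.3 -2.1 0 0 0 0; -2.3 -2.1 0 0 0 0; -2.3 -2.1 0 0 0 0; -2.3 -2.1 0 0 0 0; -2.3 -2.1 0 0 0 0; 0 0 1 0 0 0.12; 0 0 1 0 0 0.12; 0 0 1 0 0 0.12; 0 0 1 0 0 0.12; 0 0 0 0 0 0.12; 0 0 0 0 0 0.12; 0 0 0 0 0 0.12; 0 0 0 0 0 0.12; 0 0 0 0 0 0.12; 0 0 0 0 0 0.12; 0 0 0 0 0 0; 0 0 0 0 0 0"

```text
time: 3.32
eef_pos: [0.5479, -0.0381, 0.2718]
ee_rot: [0.697, 0.717, 0.004, 0.001]
ft_force: [-0.9, -0.6, 0.9]
opening: 0.0856
```

```bash
python3 st.py; python3 - <<'E'
from h import *
p,d=arm.read_camera('wrist'); save('w1.png',p); W=world('wrist',d)
for r in arm.tip_of('wrist','cap_top'): print(r['confidence'],r['xyz'],proj('wrist',r['xyz']))
near=(np.hypot(W[...,0]-.546,W[...,1]+.024)<.045)&(W[...,2]>.192)&(W[...,2]<.21)
Q=W[near]; print(Q.min(0),Q.max(0),cv2.minEnclosingCircle(Q[:,:2].astype(np.float32)))
E
```

```text
t 3.3167 q [-0.643  0.162  0.713  1.67  -0.114  1.343  0.119] p [ 0.5479 -0.0381  0.2718] F [-0.9 -0.6  0.9] M [0.01 0.   0.05] open 0.0856
toolx [-0.03   1.     0.005] z [ 0.007  0.005 -1.   ] err_rotvec [2.187 2.253 0.013]
to grasp cm (tool) [ 1.57 -0.15  8.98]
tilt fix [ 0.007  -0.0045  0.    ]
0.92 [0.7016, -0.0651, 0.1941] (np.float64(476.54480984720874), np.float64(252.59828862019978))
0.8 [0.4036, -0.0375, 0.2004] (np.float64(24.126646972806213), np.float64(205.06599578165674))
0.63 [0.5465, -0.0211, 0.1966] (np.float64(252.35529698919933), np.float64(184.92089001688504))
[ 0.52148891 -0.04785547  0.19201757] [0.57150214 0.001904   0.20071976] ((0.5461063981056213, -0.023254631087183952), 0.0255893524736166)
```

View pics/w1.png

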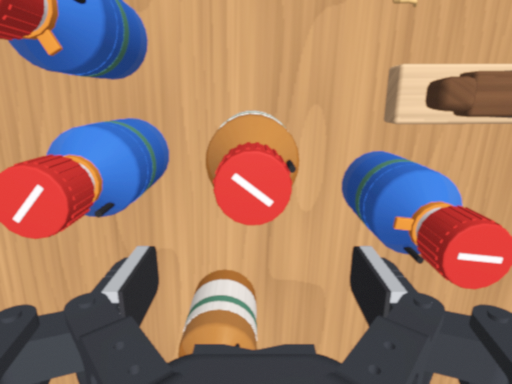

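The wrist view shows the red cap on the amber bottle at (253,184), roughly centred between the jaws, with the blue neighbours clear of them on both sides.

Call:
drive_tool --rows "1.5 -0.15 0 0.007 -0.0045 0; 0 0 2 0 0 0; 0 0 2 0 0 0; 0 0 2 0 0 0; 0 0 0 0 0 0; 0 0 0 0 0 0"

```text
time: 3.92
eef_pos: [0.5469, -0.0226, 0.2115]
ee_rot: [0.69, 0.724, 0.001, 0.001]
ft_force: [0.6, 0.3, 0.8]
opening: 0.0857
```

```bash
python3 st.py
```

```text
t 3.9167 q [-0.648  0.207  0.693  1.756 -0.141  1.225  0.13 ] p [ 0.5469 -0.0226  0.2115] F [0.6 0.3 0.8] M [-0.03  0.06 -0.02] open 0.0857
toolx [-0.048  0.999  0.001] z [ 0.003  0.001 -1.   ] err_rotvec [2.167 2.273 0.004]
to grasp cm (tool) [ 0.06 -0.04  2.95]
tilt fix [ 0.0031 -0.0007  0.    ]
```

Call:
drive_tool --rows "0 -0.05 1.5 0 0 0; 0 0 1.4 0 0 0; 0 0 0 0 0 0; 0 0 0 0 0 0"

```text
time: 4.25
eef_pos: [0.5484, -0.023, 0.1864]
ee_rot: [0.688, 0.726, 0.003, 0.002]
ft_force: [1.0, -0.6, -0.0]
opening: 0.0853
```

Call:
drive_tool --rows "0 0 0 0 0 0; 0 0 0 0 0 0; 0 0 0 0 0 0; 0 0 0 0 0 0; 0 0 0 0 0 0; 0 0 0 0 0 0; 0 0 0 0 0 0; 0 0 0 0 0 0" --fingers 0

```text
time: 4.92
eef_pos: [0.5492, -0.0232, 0.1906]
ee_rot: [0.688, 0.726, 0.004, 0.003]
ft_force: [-1.9, -0.3, -0.4]
opening: 0.0484
```

```bash
python3 st.py
```

```text
t 4.9167 q [-0.638  0.229  0.688  1.782 -0.16   1.177  0.152] p [ 0.5492 -0.0232  0.1906] F [-1.9 -0.3 -0.4] M [-0.03  0.2  -0.01] open 0.0484
toolx [-0.054  0.999  0.002] z [ 0.01   0.003 -1.   ] err_rotvec [2.157 2.277 0.014]
to grasp cm (tool) [ 0.13 -0.27  0.86]
tilt fix [ 0.0102 -0.0022  0.    ]
```

Call:
drive_tool --rows "0 0 0.4 0.005 0 0; 0 0 0.4 0.005 0 0; 0 0 0.4 0 0 0; 0 0 0.4 0 0 0" --fingers 0

```text
time: 5.25
eef_pos: [0.5533, -0.0236, 0.1824]
ee_rot: [0.688, 0.726, 0.005, 0.001]
ft_force: [-20.7, -0.2, 61.7]
opening: 0.0485
```

```bash
python3 st.py
```

```text
t 5.25 q [-0.628  0.25   0.686  1.779 -0.178  1.165  0.166] p [ 0.5533 -0.0236  0.1824] F [-20.7  -0.2  61.7] M [0.07 5.64 0.05] open 0.0485
toolx [-0.054  0.999  0.005] z [ 0.008  0.006 -1.   ] err_rotvec [2.159 2.279 0.016]
to grasp cm (tool) [ 0.19 -0.67  0.04]
tilt fix [ 0.0087 -0.0053  0.    ]
```

Call:
drive_tool --rows "0 -0.3 0 0 0 0; 0 -0.1 0.1 0 0 0" --fingers 0

```text
time: 5.42
eef_pos: [0.5503, -0.0241, 0.1849]
ee_rot: [0.688, 0.726, 0.006, 0.001]
ft_force: [-4.7, 2.3, 7.4]
opening: 0.0481
```

```bash
python3 st.py
```

```text
t 5.4167 q [-0.63   0.238  0.687  1.785 -0.172  1.166  0.163] p [ 0.5503 -0.0241  0.1849] F [-4.7  2.3  7.4] M [0.13 1.12 0.06] open 0.0481
toolx [-0.054  0.999  0.007] z [ 0.01   0.008 -1.   ] err_rotvec [2.16  2.279 0.02 ]
to grasp cm (tool) [ 0.23 -0.37  0.29]
tilt fix [ 0.0106 -0.0072  0.    ]
```

Call:
drive_tool --rows "0 -0.15 0.35 0.005 -0.004 0; 0 -0.15 0.2 0.005 -0.003 -0.1; 0 -0.15 0.2 0 0 -0.1" --fingers 0

```text
time: 5.67
eef_pos: [0.5492, -0.0234, 0.1823]
ee_rot: [0.611, 0.792, 0.004, 0.002]
ft_force: [-5.5, 0.1, 21.0]
opening: 0.0485
```

```bash
python3 st.py
```

```text
t 5.6667 q [-0.61   0.235  0.658  1.789 -0.16   1.162  0.354] p [ 0.5492 -0.0234  0.1823] F [-5.5  0.1 21. ] M [ 0.3   1.15 -0.04] open 0.0485
toolx [-0.254  0.967  0.001] z [ 0.008  0.004 -1.   ] err_rotvec [1.916 2.484 0.013]
to grasp cm (tool) [ 0.21 -0.23  0.03]
tilt fix [ 0.0091 -0.0014  0.    ]
```

Call:
drive_tool --rows "0.03 -0.13 0.2 0.004 0 -0.12; 0.04 -0.12 0.2 0.004 0 -0.12; 0.05 -0.12 0.2 0 0 -0.12; 0.05 -0.1 0.2 0 0 -0.12" --fingers 0

```text
time: 6.0
eef_pos: [0.5495, -0.0231, 0.1824]
ee_rot: [0.396, 0.918, 0.005, 0.005]
ft_force: [-6.9, 0.9, 20.0]
opening: 0.0484
```

```bash
python3 st.py
```

```text
t 6.0 q [-0.553  0.224  0.59   1.789 -0.142  1.156  0.838] p [ 0.5495 -0.0231  0.1824] F [-6.9  0.9 20. ] M [ 0.15  1.65 -0.06] open 0.0484
toolx [-0.687  0.727 -0.005] z [ 0.013  0.005 -1.   ] err_rotvec [1.239 2.876 0.016]
to grasp cm (tool) [ 0.28 -0.14  0.03]
tilt fix [ 0.0132  0.0051 -0.    ]
```

Call:
drive_tool --rows "0.12 -0.12 0.2 0.005 0.003 -0.12; 0.13 -0.1 0.2 0.005 0.003 -0.12; 0.14 -0.08 0.2 0 0 -0.12; 0.15 -0.06 0.2 0 0 -0.12" --fingers 0

```text
time: 6.33
eef_pos: [0.5488, -0.0221, 0.1822]
ee_rot: [0.156, 0.988, 0.005, 0.008]
ft_force: [0.2, 1.0, 11.8]
opening: 0.0485
```

```bash
python3 st.py
```

```text
t 6.3333 q [-0.502  0.215  0.527  1.791 -0.125  1.151  1.321] p [ 0.5488 -0.0221  0.1822] F [ 0.2  1.  11.8] M [ 0.75 -0.07 -0.28] open 0.0485
toolx [-0.951  0.309 -0.013] z [ 0.016  0.007 -1.   ] err_rotvec [0.489 3.088 0.014]
to grasp cm (tool) [ 0.22 -0.06  0.02]
tilt fix [ 0.0115  0.0134 -0.    ]
```

Call:
drive_tool --rows "0.1 -0.04 0.25 0.005 0.005 -0.1; 0.1 -0.02 0.25 0.005 0.005 -0.1; 0.1 0 0.25 0 0 -0.03" --fingers 0

```text
time: 6.58
eef_pos: [0.5527, -0.0211, 0.1821]
ee_rot: [0.034, 0.999, 0.002, 0.011]
ft_force: [-2.8, -0.7, 17.5]
opening: 0.0485
```

```bash
python3 st.py; python3 - <<'E'
from h import *
for n in ['scene','top','wrist']:
    p,d=arm.read_camera(n); 
    if n=='wrist': save('w2.png',p); continue
    u,v=map(int,proj(n,[.546,-.024,.15])); c=p[v-50:v+60,u-60:u+60]; save(n+'c2.png',cv2.resize(c,None,fx=4,fy=4,interpolation=2))
a=cv2.imread('pics/scenec2.png');b=cv2.imread('pics/topc2.png');cv2.imwrite('pics/crop3.png',cv2.resize(np.hstack([a,b]),(800,367)))
E
```

```text
t 6.5833 q [-0.478  0.218  0.496  1.785 -0.118  1.146  1.558] p [ 0.5527 -0.0211  0.1821] F [-2.8 -0.7 17.5] M [ 0.39  0.65 -0.16] open 0.0485
toolx [-0.997  0.068 -0.021] z [ 0.021  0.004 -1.   ] err_rotvec [0.106 3.118 0.008]
to grasp cm (tool) [ 0.62 -0.14 -0.01]
tilt fix [ 0.0056  0.0212 -0.    ]
```

View pics/crop3.png

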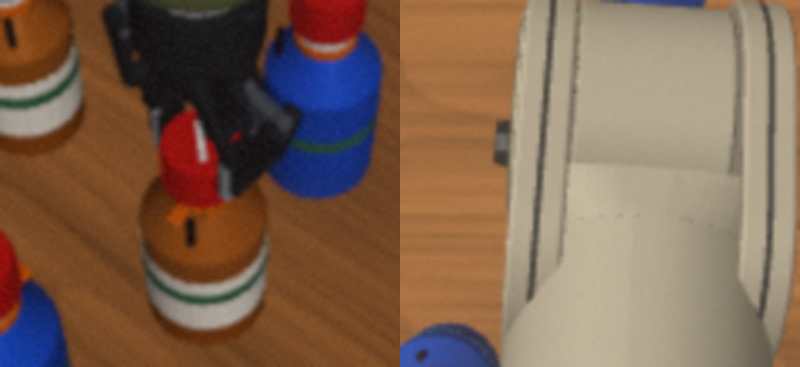

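View pics/w2.png

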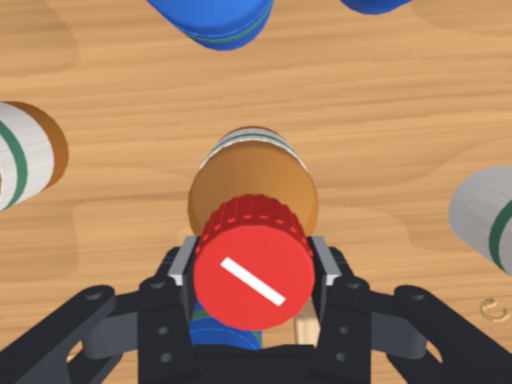

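```bash
cat > tab.py <<'E'
from h import *
import sys
p,d=arm.read_camera('scene'); W=world('scene',d); h=cv2.cvtColor(p,cv2.COLOR_RGB2HSV)
c0=np.array([.5465,-.022])
near=np.hypot(W[...,0]-c0[0],W[...,1]-c0[1])<.06
band=near&(W[...,2]>.132)&(W[...,2]<.154)&(h[...,1]>200)&(h[...,2]>190)&(h[...,0]>8)&(h[...,0]<20)
Q=W[band]; print('orange n',band.sum(),Q.mean(0).round(4) if len(Q) else '')
pin=near&(W[...,2]>.09)&(W[...,2]<.150)&(h[...,2]<60); Q2=W[pin]
print('dark',pin.sum(),Q2.mean(0).round(4) if len(Q2) else '', Q2.min(0).round(3) if len(Q2) else '',Q2.max(0).round(3) if len(Q2) else '')
body=near&(W[...,2]>.03)&(W[...,2]<.085); B=W[body][:,:2]
from scipy.optimize import least_squares
r=least_squares(lambda x:np.hypot(*(B-x).T)-.042,c0,loss='soft_l1',f_scale=.002).x; print('axis',r.round(4))
for n,q in (('tab',Q),('pin',Q2)):
    if len(q):
        v=q[:,:2]-r; k=np.hypot(*v.T); a=np.degrees(np.arctan2(v[:,1],v[:,0])); print(n,'ang',a.min().round(1),np.median(a).round(1),a.max().round(1),'rad',k.max().round(4), 'outer ang',np.median(a[k>k.max()-.008]).round(1))
u,v=map(int,proj('scene',[*c0,.13])); c=p[v-45:v+45,u-45:u+45]; save(sys.argv[1],cv2.resize(c,(630,630),interpolation=2))
E
python3 tab.py t1.png
```

```text
orange n 0 
dark 19 [ 0.57   -0.0055  0.1355] [ 0.518 -0.008  0.118] [ 0.582 -0.003  0.149]
axis [ 0.5519 -0.0213]
pin ang 25.7 29.5 156.8 rad 0.0365 outer ang 29.5
```

View pics/t1.png

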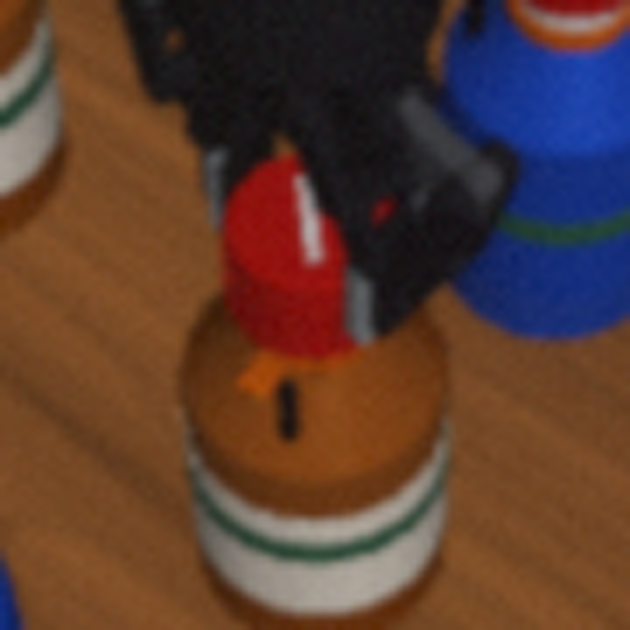

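```bash
sed -i "s/h\[...,1\]>200)&(h\[...,2\]>190)/h[...,1]>200)\&(h[...,2]>160)/; s/^p,d=.*; W=/p,d=(cv2.cvtColor(cv2.imread('pics\/scene1.png'),4),np.load('scene1.npy')) if len(sys.argv)>2 else arm.read_camera('scene'); W=/" tab.py; python3 tab.py x0.png old; python3 tab.py t2.png
python3 - <<'E'
from h import *
for n in [[.5519,-.0213]]:
  for a in (0,10,20,30,40):
    t=np.radians(a); print(a,np.array(proj('scene',[n[0]+.034*np.cos(t),n[1]+.034*np.sin(t),.144])).round(1), np.array(proj('scene',[n[0]+.022*np.cos(t),n[1]+.022*np.sin(t),.144])).round(1))
print(np.array(proj('scene',[.5465,-.022,.13])).astype(int))
E
```

```text
orange n 1 [ 0.5614 -0.0487  0.1471]
dark 18 [ 0.5777 -0.0176  0.139 ] [ 0.575 -0.02   0.121] [ 0.58  -0.016  0.15 ]
axis [ 0.5463 -0.0226]
tab ang -59.9 -59.9 -59.9 rad 0.0302 outer ang -59.9
pin ang 5.3 9.4 12.0 rad 0.0343 outer ang 9.4
orange n 5 [ 0.5814 -0.0146  0.147 ]
dark 19 [ 0.5701 -0.0054  0.1357] [ 0.52  -0.007  0.121] [ 0.583 -0.003  0.15 ]
axis [ 0.5519 -0.0214]
tab ang 7.0 14.1 16.9 rad 0.0328 outer ang 14.1
pin ang 25.8 29.7 154.0 rad 0.0357 outer ang 29.7
0 [223.2 203.3] [227.  199.5]
10 [225.5 204.6] [228.5 200.4]
20 [228.1 205.6] [230.1 201. ]
30 [230.9 206.2] [231.9 201.4]
40 [233.7 206.4] [233.7 201.5]
[235 194]
```

Relative to the pin the tab has gone from about −69° to about −16°, and the bottle itself has turned about 20°. I'll turn a little more under a firmer press to check that it's at the stop.

Call:
drive_tool --rows "0.25 0 0.35 0.003 0.01 -0.05; 0.25 0 0.3 0.003 0.01 -0.1; 0.2 0 0.3 0 0.005 -0.1; 0.2 0 0.3 0 0.003 -0.1" --fingers 0

```text
time: 7.17
eef_pos: [0.5556, -0.0186, 0.182]
ee_rot: [-0.141, 0.99, 0.002, 0.011]
ft_force: [0.2, 1.8, 20.3]
opening: 0.0486
```

```bash
python3 st.py; python3 tab.py t3.png
```

```text
t 7.1667 q [-0.442  0.221  0.453  1.777 -0.113  1.146  1.9  ] p [ 0.5556 -0.0186  0.182 ] F [ 0.2  1.8 20.3] M [ 1.49  0.54 -0.39] open 0.0486
toolx [-0.96  -0.279 -0.023] z [ 0.022  0.007 -1.   ] err_rotvec [-0.44   3.088  0.006]
to grasp cm (tool) [ 0.97 -0.08 -0.02]
tilt fix [ 0.0004  0.0231 -0.    ]
orange n 9 [ 0.5828 -0.0034  0.1468]
dark 14 [0.5738 0.0044 0.1361] [ 0.521 -0.005  0.119] [0.579 0.006 0.149]
axis [ 0.5549 -0.0188]
tab ang 24.0 29.0 34.1 rad 0.0353 outer ang 29.0
pin ang 44.0 46.3 157.4 rad 0.0366 outer ang 46.3
```

View pics/t3.png

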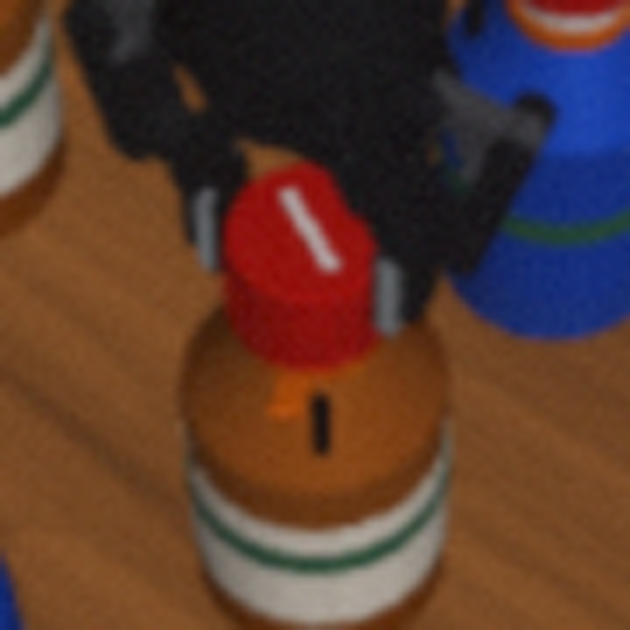

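Call:
drive_tool --rows "0.3 -0.1 0.6 0 0.01 -0.02; 0.3 -0.1 0.55 0 0.01 -0.1; 0.3 -0.1 0.55 0 0.01 -0.1; 0.3 -0.1 0.5 0 0.01 -0.08" --fingers 0

```text
time: 7.55
eef_pos: [0.5599, -0.0219, 0.1794]
ee_rot: [-0.297, 0.955, -0.001, 0.01]
ft_force: [-7.7, 4.5, 34.9]
opening: 0.0487
```

```bash
python3 st.py; python3 tab.py t4.png
```

```text
t 7.55 q [-0.402  0.233  0.416  1.765 -0.108  1.145  2.22 ] p [ 0.5599 -0.0219  0.1794] F [-7.7  4.5 34.9] M [ 1.82  1.95 -0.65] open 0.0487
toolx [-0.824 -0.567 -0.019] z [ 0.02   0.004 -1.   ] err_rotvec [-0.926  2.981 -0.003]
to grasp cm (tool) [ 1.1   0.74 -0.29]
tilt fix [-0.0076  0.019   0.    ]
orange n 8 [ 0.5831 -0.0009  0.1462]
dark 12 [0.5753 0.0066 0.1387] [0.572 0.006 0.125] [0.577 0.007 0.149]
axis [ 0.559  -0.0222]
tab ang 36.1 41.3 46.6 rad 0.0342 outer ang 41.3
pin ang 57.1 60.7 65.7 rad 0.0339 outer ang 60.7
```

View pics/t4.png

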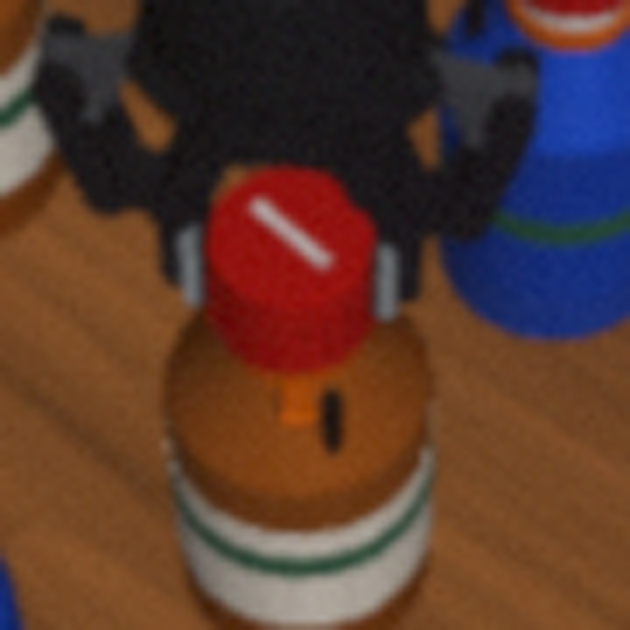

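With about 35 N of press and 0.65 N·m of torque, the bottle and tab turned together and stayed 16–19° apart, so the collar is on its stop. The bottle has crept about 12 mm in +x, so I'll slide it back while it's still gripped and pressed.

Call:
drive_tool --rows "0.5 0.35 0.1 -0.004 0.008 0; 0.5 0.35 0.15 -0.004 0.008 0; 0.5 0.35 0.2 0 0.004 0; 0.5 0.35 0.2 0 0 0" --fingers 0

```text
time: 7.93
eef_pos: [0.5489, -0.0197, 0.1835]
ee_rot: [-0.301, 0.954, -0.002, 0.016]
ft_force: [7.3, 0.1, 10.3]
opening: 0.0485
```

```bash
python3 st.py; python3 tab.py t5.png
```

```text
t 7.9333 q [-0.412  0.194  0.413  1.798 -0.091  1.135  2.212] p [ 0.5489 -0.0197  0.1835] F [ 7.3  0.1 10.3] M [-0.14 -2.42 -0.07] open 0.0485
toolx [-0.819 -0.573 -0.029] z [ 0.032  0.005 -0.999] err_rotvec [-0.935  2.966 -0.007]
to grasp cm (tool) [ 0.33 -0.05  0.14]
tilt fix [-0.0141  0.0291  0.    ]
orange n 0 
dark 13 [0.5641 0.0057 0.1362] [ 0.559 -0.049  0.127] [0.566 0.012 0.145]
axis [ 0.5554 -0.0199]
pin ang -81.8 73.3 76.0 rad 0.0332 outer ang 73.3
```

Call:
drive_tool --rows "0.1 0.05 0.15 -0.014 0.03 0; 0.1 0.05 0.2 -0.008 0.02 0; 0.05 0.05 0.2 -0.005 0.015 0" --fingers 0

```text
time: 8.23
eef_pos: [0.5538, -0.0202, 0.1843]
ee_rot: [-0.3, 0.954, -0.002, -0.009]
ft_force: [5.4, -0.1, 6.1]
opening: 0.0484
```

```bash
python3 st.py; python3 tab.py t6.png
```

```text
t 8.2333 q [-0.409  0.24   0.415  1.746 -0.094  1.192  2.213] p [ 0.5538 -0.0202  0.1843] F [ 5.4 -0.1  6.1] M [ 0.24 -1.45 -0.02] open 0.0484
toolx [-0.82  -0.573  0.017] z [-0.015 -0.008 -1.   ] err_rotvec [ 0.938 -2.98   0.005]
to grasp cm (tool) [0.69 0.27 0.25]
tilt fix [ 0.0021 -0.0172  0.    ]
orange n 11 [0.573  0.0029 0.1472]
dark 13 [0.5678 0.0104 0.1382] [0.566 0.009 0.126] [0.569 0.012 0.149]
axis [ 0.5567 -0.0199]
tab ang 48.3 54.6 62.3 rad 0.033 outer ang 52.8
pin ang 67.3 69.7 72.5 rad 0.0342 outer ang 69.7
```

View pics/t6.png

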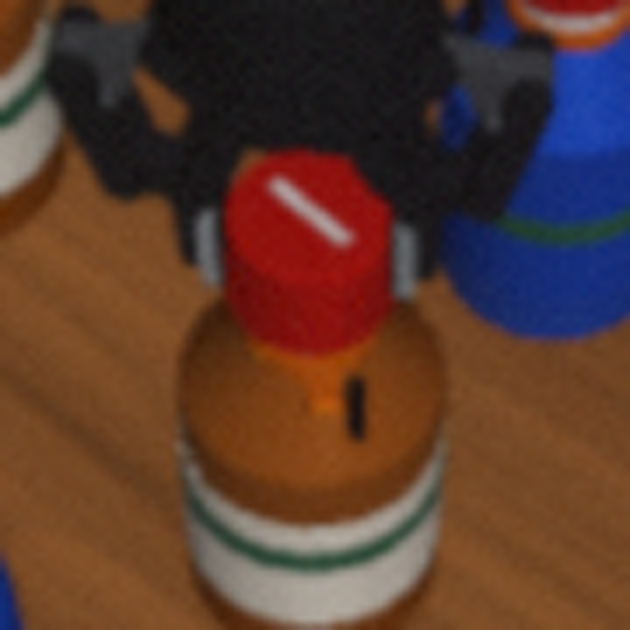

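Call:
drive_tool --rows "-0.15 -0.1 -0.1 0.002 -0.008 0; 0 0 -0.2 0 0 0; 0 0 -0.1 0 0 0" --fingers 0

```text
time: 8.53
eef_pos: [0.5579, -0.0191, 0.1885]
ee_rot: [-0.301, 0.954, -0.001, -0.003]
ft_force: [0.2, -0.5, -7.2]
opening: 0.0485
```

```bash
python3 st.py; python3 tab.py t7.png
```

```text
t 8.5333 q [-0.408  0.238  0.415  1.739 -0.097  1.192  2.215] p [ 0.5579 -0.0191  0.1885] F [ 0.2 -0.5 -7.2] M [0.01 0.01 0.02] open 0.0485
toolx [-0.819 -0.574  0.007] z [-0.006 -0.005 -1.   ] err_rotvec [ 0.943 -2.99   0.005]
to grasp cm (tool) [1.1  0.42 0.66]
tilt fix [-0.0008 -0.0073  0.    ]
orange n 12 [0.5758 0.0021 0.1476]
dark 14 [0.5713 0.0067 0.1374] [ 0.565 -0.05   0.125] [0.573 0.013 0.149]
axis [ 0.5591 -0.0199]
tab ang 46.0 51.2 76.2 rad 0.0338 outer ang 51.1
pin ang -79.7 67.2 71.1 rad 0.035 outer ang 67.2
```

The wrist reads −7.2 N, the bottle's full weight, so it's hanging just clear of the bench. I'll carry it back about 12 mm and set it down.

Call:
drive_tool --rows "0.4 0.15 0 0 -0.005 0; 0.4 0.15 0 0 0 0; 0.4 0.15 0 0 0 0; 0 0 0 0 0 0" --fingers 0

```text
time: 8.92
eef_pos: [0.5475, -0.023, 0.1901]
ee_rot: [-0.301, 0.954, -0.002, 0.004]
ft_force: [2.9, 0.4, -6.1]
opening: 0.0484
```

```bash
python3 st.py; python3 tab.py t8.png
```

```text
t 8.9167 q [-0.41   0.203  0.417  1.774 -0.086  1.175  2.213] p [ 0.5475 -0.023   0.1901] F [ 2.9  0.4 -6.1] M [ 0.3  -0.4   0.02] open 0.0484
toolx [-0.819 -0.574 -0.005] z [ 0.008 -0.002 -1.   ] err_rotvec [-0.943  2.989 -0.007]
to grasp cm (tool) [0.03 0.15 0.81]
tilt fix [-0.0062  0.0054  0.    ]
orange n 2 [0.5701 0.0044 0.1515]
dark 13 [0.562  0.0083 0.1387] [0.56  0.007 0.127] [0.564 0.01  0.148]
axis [ 0.5538 -0.0213]
tab ang 55.9 57.4 58.9 rad 0.0314 outer ang 57.4
pin ang 71.2 74.7 78.5 rad 0.0322 outer ang 74.7
```

Call:
drive_tool --rows "-0.15 -0.1 0.2 -0.003 0.003 0; 0 0 0.15 0 0 0; 0 0 0.1 0 0 0" --fingers 0

```text
time: 9.22
eef_pos: [0.5477, -0.0233, 0.1847]
ee_rot: [-0.301, 0.954, -0.001, -0.001]
ft_force: [1.7, 0.0, 4.3]
opening: 0.0484
```

```bash
python3 st.py; python3 tab.py t9.png
```

```text
t 9.2167 q [-0.407  0.215  0.417  1.772 -0.092  1.175  2.219] p [ 0.5477 -0.0233  0.1847] F [1.7 0.  4.3] M [-0.11  0.05 -0.01] open 0.0484
toolx [-0.819 -0.574  0.002] z [-0.001 -0.001 -1.   ] err_rotvec [ 9.440e-01 -2.995e+00  2.000e-03]
to grasp cm (tool) [0.02 0.17 0.27]
tilt fix [-0.0004 -0.002   0.    ]
orange n 4 [ 0.5662 -0.0018  0.1473]
dark 14 [0.561  0.0074 0.1394] [0.559 0.006 0.127] [0.563 0.009 0.149]
axis [ 0.5495 -0.0232]
tab ang 48.1 52.7 56.0 rad 0.0331 outer ang 50.6
pin ang 66.6 69.1 72.0 rad 0.0343 outer ang 69.1
```

View pics/t9.png

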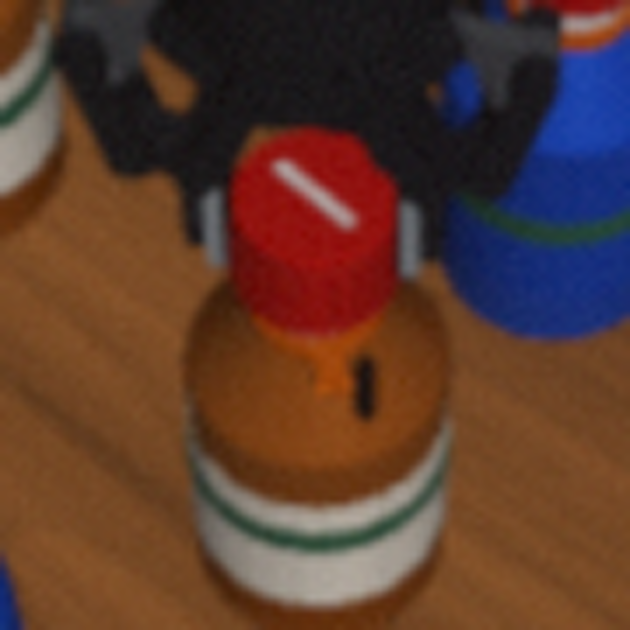

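The bottle is upright at (0.5495, −0.023), within 3 mm of where it started, and the tab is next to the pin at (335,375)/(365,385) in the crop. Letting go now.

Call:
drive_tool --rows "0 0 0 0 0 0; 0 0 0 0 0 0; 0 0 0 0 0 0; 0 0 0 0 0 0; 0 0 0 0 0 0; 0 0 0 0 0 0; 0 0 -1 0 0 0; 0 0 -2 0 0 0; 0 0 -2.5 0 0 0; 0 0 -2.5 0 0 0; 0 0 -2.5 0 0 0; 0 0 -2.5 0 0 0" --fingers 1

```text
time: 10.27
eef_pos: [0.544, -0.0228, 0.3156]
ee_rot: [-0.301, 0.954, 0.001, -0.008]
ft_force: [0.5, -0.3, -0.6]
opening: 0.0857
```

```bash
python3 st.py; python3 tab.py t10.png; python3 - <<'E'
from h import *
p,d=arm.read_camera('scene'); save('s10.png',p);W=world('scene',d)
q=(np.hypot(W[...,0]-.549,W[...,1]+.023)<.02)&(W[...,2]>.185)&(W[...,2]<.21); print('cap top z',np.median(W[q][:,2]),q.sum())
for t in ['amber_black','white_red','cap_top']: print(t,[np.round(r['xyz'],3).tolist() for r in arm.tip_of('scene',t)])
E
```

```text
t 10.2667 q [-0.425  0.134  0.427  1.581 -0.052  1.455  2.187] p [ 0.544  -0.0228  0.3156] F [ 0.5 -0.3 -0.6] M [-0.02 -0.   -0.03] open 0.0857
toolx [-0.819 -0.573  0.015] z [-0.016 -0.003 -1.   ] err_rotvec [ 0.94  -2.981 -0.003]
to grasp cm (tool) [-0.45 -0.17 13.35]
tilt fix [ 0.0065 -0.0149  0.    ]
orange n 22 [ 0.5679 -0.0015  0.1473]
dark 14 [0.5624 0.0066 0.1374] [0.554 0.003 0.127] [0.565 0.008 0.147]
axis [ 0.5506 -0.0233]
tab ang 43.4 51.5 65.5 rad 0.0349 outer ang 50.2
pin ang 64.0 67.7 82.3 rad 0.0344 outer ang 67.7
cap top z 0.19953921838829847 251
amber_black [[0.513, -0.23, 0.001]]
white_red [[0.606, 0.208, -0.005]]
cap_top [[0.7, -0.066, 0.196], [0.382, 0.087, 0.198], [0.548, -0.024, 0.199], [0.405, -0.036, 0.196]]
```

View pics/t10.png

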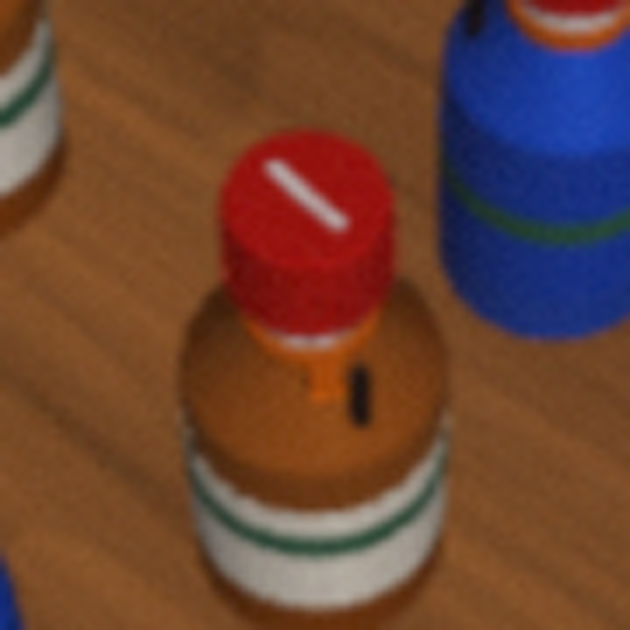

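View pics/s10.png

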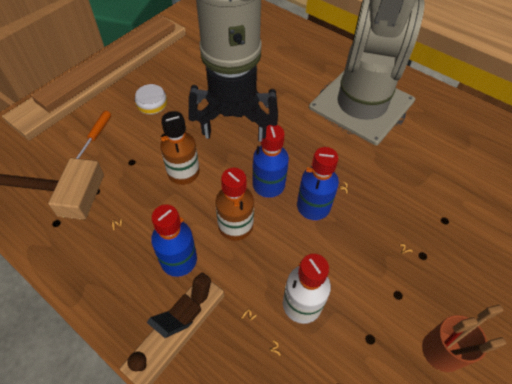

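```bash
python3 -c "
from station import arm; print(arm.close_job())"
```

```text
the job is handed in; nothing more can be done
None
```

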